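# Right the toppled rinse bottle into its sprung holder

## Task

The amber rinse bottle has fallen over on the worktop. Pick it up, turn it upright and put it back in its aluminium holder: press the sprung keeper plate back with the bottle, set the bottle down gently until it stands upright right down on the holder's floor, then let go so that it stays clamped between the keeper and the front stop. Do not disturb the pot, the jar and the mouse around it.

Things in the scene. Friction and masses are not known exactly. Their poses are not given: they have to be found in the camera images.
- rinse_bottle: amber bottle, white cap, the only one lying, cap roughly to the robot's right (-y, within 35 deg); can roll. Body diameter 54 mm, straight from the base to 75 mm, shoulder to 92 mm, cap diameter 30 mm, length 105 mm; 0.14 to 0.26 kg. Origin: centre of the base's underside (27 mm above the worktop while lying); z: along the axis, base to cap. Its turn about its own axis does not matter.
- bottle_holder: fixed aluminium holder, open above. Origin: at worktop height below the middle of the bay; own x: from the front stop to the keeper (to the robot's right, -y, within 25 deg), z up. Plate 122 (x) x 88 (y) x 8 mm, its top is the floor. Two side cheeks at own y +-35 to +-41 mm, 12 mm above the floor. Rear bracket at own x 60 to 70 mm, 44 mm wide, 50 mm above the floor.
- bay (a point): point on the holder's floor, 8 mm above the worktop, where the centre of the bottle's base stands when clamped (bottle touching the front stop at own x = -27 mm and the keeper at own x = +27 mm). Axes as the holder's.
- stop_top (a point): middle of the top edge of the front stop, an upright plate on the left (+y) side of the holder, 52 mm wide, 8 mm thick (own x -35 to -27 mm), its top 22 mm above the holder's floor. Axes as the holder's.
- keeper_face (a point): top middle of the keeper's face that touches the bottle. The keeper is a grey plate on two guide rods, 40 mm wide, from 2 to 52 mm above the holder's floor; the face stands at own x = 19 mm of the holder when free, 46 mm from the front stop. Axes as the holder's.
- keeper (a joint): travel in m of the sprung keeper plate, level along the holder's +x, away from the front stop: 0 = free, 0.024 = fully back; a clamped bottle keeps it at 0.008. Spring force about 2.4 N at 0 plus 0.12 N per mm; it springs back by itself, damped (40 N per m/s). Its rubbing (up to about 4 N) can hold a bottle that was let go too high above the floor.
- septa_pot: white pot with lid, 41 mm diameter, 42 mm high, standing; a bystander. Origin: centre of its underside.
- standard_jar: white jar with screw lid, 45 mm diameter, 78 mm high, standing; a bystander. Origin: centre of its underside.
- mouse: black computer mouse 112 x 62 x 36 mm, a bystander. Origin: centre of its underside. Behind it stands a tall fixed monitor (about x > 0.68, y = 0.05 to 0.55 m): keep the arm clear of it; coming from the left, pass in front of it.

How it is judged (in metres and radians):
At the end, for the whole second after the job is handed in: The bottle stands at rest, upright within 4 degrees, cap up, its base on the holder's floor (within 3 mm) and within 12 mm of the bay point, clamped between front stop and keeper (keeper held 5.5 to 10.5 mm back) (angle between rinse_bottle's own z axis and vertical below 0.07 rad and z of rinse_bottle in the frame of bay between -0.003 and 0.003 m and horizontal distance between rinse_bottle and bay below 0.012 m and value of joint keeper between 0.0055 and 0.0105 m and linear speed of rinse_bottle below 0.01 m/s); the robot touches nothing.
It fails at once if the bottle is pressed or dropped on the holder with more than 40 N (contact force between rinse_bottle and bottle_holder above 40 N).
It fails at once if the pot is moved more than 15 mm (distance of septa_pot from where it was at the start of the episode above 0.015 m).
It fails at once if the jar is moved more than 15 mm (distance of standard_jar from where it was at the start of the episode above 0.015 m).
It fails at once if the mouse is moved more than 15 mm (distance of mouse from where it was at the start of the episode above 0.015 m).
It also fails if it takes over 51 s, if anything falls off the work surface, if the arm or the gripper's body presses on something with over 40 N, if the wrist force passes 120 N, or if a joint passes its speed limit or range.

## Robot

A 6-joint arm with a two-finger parallel gripper is mounted at the origin on a cart in front of the work surface, level with it; the furniture and walls round the work are solid. World frame = base frame: x ahead of the robot, y to its left, z up, the work surface at z = 0. Lengths are in mm, angles in degrees, forces in N, time in s.
With the tool pointing down it reaches from about 300 to 850 mm from the base axis. Payload 4.2 kg.
Tool frame: the origin (TCP) lies on the centre line of the jaws, within the pads' length; the fingertips stand 8 mm ahead of it and the grasp point (between the pads) lies 11 mm behind it; z points along the fingers, y is the line along which they close (so a half turn about z gives the same grasp; the last joint's range is limited). The gripper opens to 91 mm and grips with 3 to 60 N. Pads are 32 mm wide; open, the fingers measure 118 mm over their backs; the gripper's body (76 mm by 178 mm) begins 60 mm behind the grasp point.
Start: joints at [-75.516, 18.312, 89.639, -0, 72.044, -1.146], TCP at [154.924, -553.752, 221.976] pointing down, gripper open.
Joint ranges: [-177.97, 177.97], [-48.28, 115.42], [12.27, 149.76], [-77.06, 257.06], [2.81, 150.46], [-146.56, 146.56]. Speed limits (degrees/s): [147.25, 147.25, 180, 180, 180, 180].

## Interface

Orientations are given as [roll, pitch, yaw] about the fixed x, y, z axes, in that order (R = Rz(yaw) Ry(pitch) Rx(roll)).
In Python, from workcell import telemetry, eyes, ticket gives the robot as it stands. The module is installed in compiled form; this text tells all that it offers.
- The arm moves only by the shell command python3 -m crank 'ROWS' [OPENING] [FORCE]. ROWS is JSON, a list of rows, each an object of numbers: "dx", "dy", "dz": the shift along the world's x, y, z normalised to -1 to 1, where 1 is 80 cm; "yaw": the turn about the world's z normalised to -1 to 1, where 1 is 5 degrees. A call has 1 to 10 rows; each row shifts and turns the commanded pose from where the row before left it; what a row does not reach is not made up. A row lasts 1/8 s, in which the tool goes at most 62.5 mm and 10.7 degrees, less where a joint would pass 70% of its speed; a pose out of reach is approached as far as the arm can. A call with a number of a shift or a turn outside -1 to 1 is refused whole. A call with a gripper value outside its range is refused whole. OPENING is the opening, from 0 (shut) to 1 (fully open), set as the call begins (- or left out, the last holds). The fingers move at their own pace and stop on an object; FORCE is the grip in N (left out, the last holds). Time passes only in rows, so rows that do not move let the fingers close. It gives the time, the measured TCP pose, the force, the opening and the grip force at its end, in the units of the state.
- telemetry.state(): the state, without advancing time (a new reading comes with each control period).
- eyes.grab_frame(name): name is "side" or "top"; returns the picture (480x640x3 uint8, red, green, blue); there is no depth.
- eyes.calibration(name): a dict with "camera_matrix" (3x3 intrinsics, pixels), "world_from_camera" (4x4, takes a point from camera to world coordinates). Camera axes: x right, y down, z forward; pixel columns grow to the right and rows downward; lengths in mm; the calibration is good to about 2 mm. A picture is of the moment at which its call begins. calibration takes no time and is no camera call.
- ticket.job_done(): hands the job in; it is judged then, once.
The state is a dict: "time_s": time; "qpos": joint angles; "qvel": joint speeds; "effort": joint torques, N m; "ee_pos": TCP position; "ee_rot": TCP orientation; "force": force on the tool from outside, world axes, zero at the start; "torque": the same for the moment, N m; "gripper_width": finger opening in mm; "gripper_force": force on a finger pad.
Only numpy, scipy, OpenCV 4.12 (cv2) and the standard library are available. Lean on these libraries where they do the work, as an engineer would, in place of code of your own. Each camera call takes 0.05 s, during which the arm holds its last target. There are 200 camera calls.

## Working session

There is one attempt and no reset: what is moved stays moved. The work goes in short steps, Python scripts to look and compute and a shell command to move; the robot and the scene stay as the last step left them, time stands still between calls to the robot, and variables do not carry over. Pictures are saved under pics/ and viewed, at most 11 in all, crops included, and the job is handed in when it is done.

```bash
mkdir -p pics
cat > h.py <<'E'
import numpy as np, cv2
from workcell import telemetry, eyes, ticket
def snap(n,f):
    im=eyes.grab_frame(n); cv2.imwrite(f'pics/{f}.png',im[:,:,::-1]); return im
def ray(n,u,v):
    c=eyes.calibration(n);K=np.array(c['camera_matrix']);T=np.array(c['world_from_camera'])
    d=T[:3,:3]@np.linalg.solve(K,[u,v,1.]); return T[:3,3],d
def onz(n,u,v,z):
    o,d=ray(n,u,v); return o+d*(z-o[2])/d[2]
def proj(n,p):
    c=eyes.calibration(n);K=np.array(c['camera_matrix']);T=np.array(c['world_from_camera'])
    q=K@(T[:3,:3].T@(np.array(p,float)-T[:3,3])); return q[:2]/q[2]
E
python3 - <<'E'
from h import *
for n in('side','top'):
    snap(n,n+'0'); print(n,ray(n,320,240))
s=telemetry.state();print(s['time_s'],s['ee_pos'],s['ee_rot'],s['gripper_width'])
E
```

```text
side (array([468.49961384, 978.26865406, 834.81482888]), array([ 0.06632237, -0.78937962, -0.61033355]))
top (array([ 373.05942184,   28.11471184, 1406.567837  ]), array([ 0.12701864,  0.00132238, -0.99199745]))
0.1 [ 154.80938376 -553.31286501  221.21940476] [-1.79909928e+02 -1.24391195e-03  1.56301414e+01] 91.3618129830783
```

View pics/top0.png

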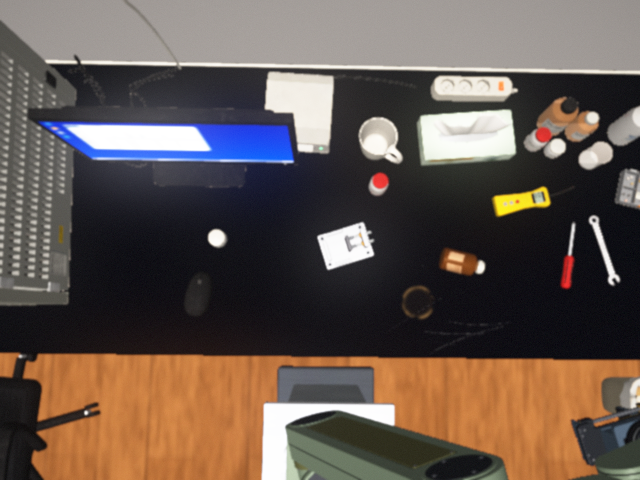

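View pics/side0.png

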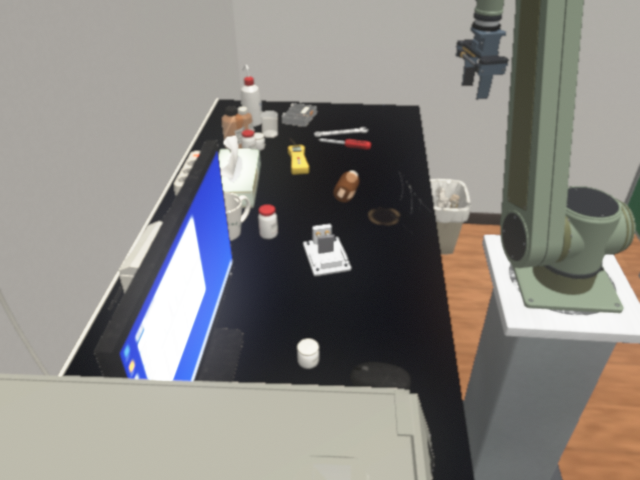

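Top view: bottle about (460,262) with its cap at (482,267), holder at (346,245), jar at (378,184). Pot and mouse lie further left, at (217,238) and (198,295). Next I'll measure the bottle and holder.

Run:
```python
from h import *
im=cv2.imread('pics/top0.png')
cv2.imwrite('pics/topc.png',cv2.resize(im[170:310,310:500],None,fx=4,fy=4,interpolation=cv2.INTER_CUBIC))
hsv=cv2.cvtColor(im,cv2.COLOR_BGR2HSV)
roi=np.zeros(im.shape[:2],np.uint8); roi[235:290,430:500]=255
m=((hsv[:,:,2]>40)&(roi>0)).astype(np.uint8)
n,l,st,c=cv2.connectedComponentsWithStats(m);k=1+st[1:,4].argmax()
pts=np.argwhere(l==k)[:,::-1].astype(np.float32)
P=np.array([onz('top',u,v,27)[:2] for u,v in pts]);r=cv2.minAreaRect(P.astype(np.float32));print('bottle rect',r,cv2.boxPoints(r))
w=(l==k)&(hsv[:,:,1]<60)&(hsv[:,:,2]>120)
cp=np.argwhere(w)[:,::-1];print('cap px',cp.mean(0),len(cp),onz('top',*cp.mean(0),27))
# holder plate
m=((hsv[:,:,2]>90)).astype(np.uint8);m2=np.zeros_like(m);m2[215:278,310:385]=m[215:278,310:385]
n,l,st,c=cv2.connectedComponentsWithStats(m2);k=1+st[1:,4].argmax();pts=np.argwhere(l==k)[:,::-1]
P=np.array([onz('top',u,v,8)[:2] for u,v in pts]).astype(np.float32);r=cv2.minAreaRect(P);print('holder',r,cv2.boxPoints(r))
```

```text
bottle rect ((497.6778564453125, -325.1781005859375), (116.51466369628906, 58.620758056640625), 76.64942932128906) [[ 455.70746 -375.09305]
 [ 512.74396 -388.62906]
 [ 539.64825 -275.26315]
 [ 482.61176 -261.72714]]
cap px [480.39325843 267.07865169] 89 [ 487.62495065 -370.17049962   27.        ]
holder ((540.9210205078125, -38.628509521484375), (94.37149810791016, 137.34788513183594), 18.093284606933594) [[ 474.7408     11.995415]
 [ 517.3962   -118.56092 ]
 [ 607.1012    -89.25243 ]
 [ 564.44586    41.3039  ]]
```

View pics/topc.png

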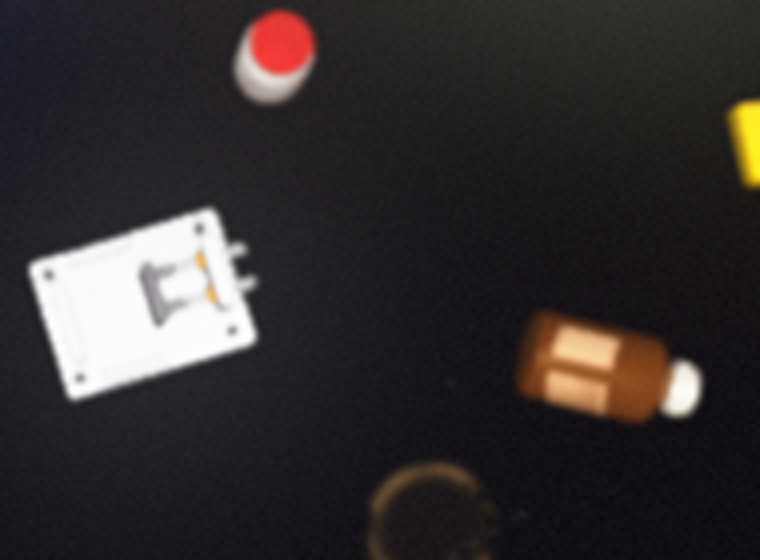

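The crop shows the holder plate corners at about crop (32,262), (212,208), (256,343) and (72,398). The grey keeper is at about (155,290) with its rods to the right. The bottle's cap end is at (685,388). I'll enlarge both holder views to get the stop and keeper edges.

Run:
```python
from h import *
f=lambda im:(255*(im/255.)**1.8).astype(np.uint8)
a=cv2.imread('pics/top0.png')[218:276,314:378]; b=cv2.imread('pics/side0.png')[218:276,298:358]
A=[cv2.resize(f(x),None,fx=6.2,fy=6.2,interpolation=cv2.INTER_CUBIC) for x in(a,b)]
cv2.imwrite('pics/hc.png',np.hstack(A)); print(A[0].shape)
```

```text
(360, 397, 3)
```

View pics/hc.png

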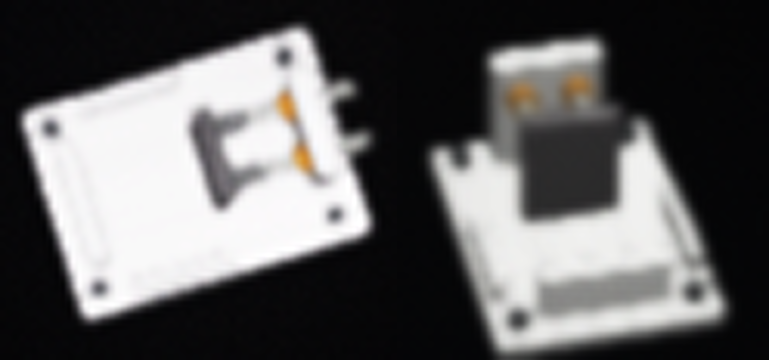

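Run:
```python
from h import *
T=lambda x,y:((x+.5)/6.2-.5+314,(y+.5)/6.2-.5+218)
S=lambda x,y:((x-397+.5)/6.2-.5+298,(y+.5)/6.2-.5+218)
C=np.array([onz('top',*T(*p),8)[:2] for p in[(22,112),(305,28),(371,232),(88,320)]])
print(C.round(1)); e=[C[1]-C[0],C[2]-C[3],C[2]-C[1],C[3]-C[0]]
print([np.linalg.norm(x).round(1) for x in e],[np.degrees(np.arctan2(x[1],x[0])).round(1) for x in e])
c=C.mean(0); print('centre top',c)
Cs=np.array([onz('side',*S(*p),8)[:2] for p in[(432,152),(640,120),(727,312),(497,352)]]);print('side corners',Cs.round(1),Cs.mean(0))
yaw=np.radians(np.mean([np.degrees(np.arctan2(x[1],x[0])) for x in e[:2]]));ux=np.array([np.cos(yaw),np.sin(yaw)]);uy=np.array([-ux[1],ux[0]])
def own(p):d=p[:2]-c;return (round(d@ux,1),round(d@uy,1))
for nm,f,p,z in[('keeper face top L',S,(522,118),60),('kTR',S,(620,105),60),('kBL',S,(522,218),10),('kBR',S,(618,205),10),('stop outer top L',S,(540,282),30),('R',S,(670,264),30),('stop bot L',S,(540,313),8),('R',S,(670,294),8)]:
    q=onz('side',*f(*p),z);print(nm,q.round(1),own(q))
for nm,p,z in[('keep dark left top',(195,112),60),('keep left bot',(218,207),60)]:
    q=onz('top',*T(*p),z);print(nm,q.round(1),own(q))
```

```text
[[ 563.1   37.4]
 [ 599.6  -78.1]
 [ 516.  -105.4]
 [ 478.5    9.4]]
[np.float64(121.1), np.float64(120.7), np.float64(88.0), np.float64(89.2)] [np.float64(-72.5), np.float64(-71.9), np.float64(-161.9), np.float64(-161.7)]
centre top [539.3022243  -34.16087315]
side corners [[ 598.9  -79.3]
 [ 517.7 -106.9]
 [ 478.3    9. ]
 [ 562.1   38.6]] [539.2246195  -34.67910234]
keeper face top L [559.  -36.4  60. ] (np.float64(8.1), np.float64(18.1))
kTR [522.7 -47.5  60. ] (np.float64(7.6), np.float64(-19.9))
kBL [559.4 -38.2  10. ] (np.float64(10.0), np.float64(17.9))
kBR [522.9 -49.2  10. ] (np.float64(9.3), np.float64(-20.2))
stop outer top L [547.4  23.3  30. ] (np.float64(-52.3), np.float64(25.3))
R [500.1   9.1  30. ] (np.float64(-53.2), np.float64(-24.1))
stop bot L [548.1  15.2   8. ] (np.float64(-44.3), np.float64(23.4))
R [5.001e+02 3.000e-01 8.000e+00] (np.float64(-44.8), np.float64(-26.8))
keep dark left top [557.1 -31.   60. ] (np.float64(2.4), np.float64(17.9))
keep left bot [519.6 -40.3  60. ] (np.float64(-0.1), np.float64(-20.6))
```

Sizes check out: the plate measures 121×88 and its centre agrees in both views to 0.5 mm. Holder yaw is about -72°, and the bay is about (536,-25), with the keeper and stop edges agreeing. The bottle base is about (510,-274), with its axis heading -103.3°.

The tool can't tilt, so I'll pinch the cap lightly with the fingertips and let the bottle pivot upright. Then I'll stand it up and regrasp it.

```bash
python3 -m crank '[{"dx":0.0412,"dy":0.0216,"yaw":1},{"dx":0.0412,"dy":0.0216,"yaw":1},{"dx":0.0412,"dy":0.0216,"yaw":1},{"dx":0.0412,"dy":0.0216,"yaw":1},{"dx":0.0412,"dy":0.0216,"yaw":1},{"dx":0.0412,"dy":0.0216,"yaw":1},{"dx":0.0412,"dy":0.0216,"yaw":1},{"dx":0.0412,"dy":0.0216,"yaw":1},{"dx":0.0412,"dy":0.0216,"yaw":1},{"dx":0.0412,"dy":0.0216,"yaw":1}]' 1
python3 -m crank '[{"yaw":0.8,"dz":-0.04},{"yaw":0.8,"dz":-0.04},{"yaw":0.6,"dz":-0.04},{"dz":-0.02},{}]'
```

```text
validation failed for argument at $[0]...
validation failed for argument at $[0]...
```

```bash
python3 -m crank '[{"dx":0.0412,"dy":0.0216,"dz":0,"yaw":1},{"dx":0.0412,"dy":0.0216,"dz":0,"yaw":1},{"dx":0.0412,"dy":0.0216,"dz":0,"yaw":1},{"dx":0.0412,"dy":0.0216,"dz":0,"yaw":1},{"dx":0.0412,"dy":0.0216,"dz":0,"yaw":1},{"dx":0.0412,"dy":0.0216,"dz":0,"yaw":1},{"dx":0.0412,"dy":0.0216,"dz":0,"yaw":1},{"dx":0.0412,"dy":0.0216,"dz":0,"yaw":1},{"dx":0.0412,"dy":0.0216,"dz":0,"yaw":1},{"dx":0.0412,"dy":0.0216,"dz":0,"yaw":1}]' 1
```

```text
time_s: 1.35
ee_pos: [485.4, -380.1, 221.5]
ee_rot: [-180.0, -0.0, 65.8]
force: [0.6, -0.4, 0.5]
gripper_width: 91.0
gripper_force: 0.0
```

```bash
python3 -m crank '[{"dx":0,"dy":0,"dz":-0.06,"yaw":0.8},{"dx":0,"dy":0,"dz":-0.05,"yaw":0.8},{"dx":0,"dy":0,"dz":-0.05,"yaw":0.6},{"dx":0,"dy":0,"dz":-0.05,"yaw":0},{"dx":0,"dy":0,"dz":-0.03,"yaw":0},{"dx":0,"dy":0,"dz":0,"yaw":0}]'
python3 - <<'E'
from h import *
t=snap('top','t1');s=snap('side','s1')
A=[cv2.resize(x,None,fx=4,fy=4,interpolation=cv2.INTER_CUBIC)[:,:,::-1] for x in(t[220:320,420:518],s[130:230,300:398])]
cv2.imwrite('pics/c1.png',np.hstack(A))
E
```

```text
time_s: 2.1
ee_pos: [483.1, -379.8, 27.7]
ee_rot: [-179.7, -0.1, 76.6]
force: [1.0, 0.3, 0.0]
gripper_width: 91.1
gripper_force: 0.0
```

View pics/c1.png

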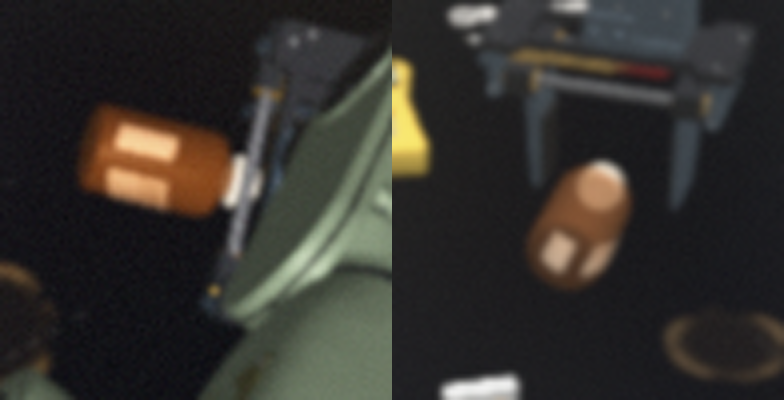

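The cap lies centrally between the fingers (side crop cap at 607, tips at 540 and 685), with the pads just at the cap. Closing lightly now.

```bash
python3 -m crank '[{"dx":0,"dy":0,"dz":0.002,"yaw":0},{"dx":0,"dy":0,"dz":0,"yaw":0},{"dx":0,"dy":0,"dz":0,"yaw":0},{"dx":0,"dy":0,"dz":0,"yaw":0},{"dx":0,"dy":0,"dz":0,"yaw":0},{"dx":0,"dy":0,"dz":0,"yaw":0}]' 0.2 8
```

```text
time_s: 2.95
ee_pos: [484.6, -381.0, 31.6]
ee_rot: [180.0, 0.0, 76.6]
force: [0.2, -1.2, 0.1]
gripper_width: 34.2
gripper_force: 0.2
```

```bash
python3 -m crank '[{"dx":0,"dy":0,"dz":0,"yaw":0},{"dx":0,"dy":0,"dz":0,"yaw":0},{"dx":0,"dy":0,"dz":0,"yaw":0},{"dx":0,"dy":0,"dz":0,"yaw":0}]'
```

```text
time_s: 3.45
ee_pos: [484.7, -381.1, 31.7]
ee_rot: [180.0, 0.0, 76.6]
force: [0.9, 0.0, 0.8]
gripper_width: 28.6
gripper_force: 8.0
```

```bash
python3 -m crank '[{"dx":0.002,"dy":0.008,"dz":0.015,"yaw":0},{"dx":0.002,"dy":0.008,"dz":0.015,"yaw":0},{"dx":0.002,"dy":0.008,"dz":0.015,"yaw":0},{"dx":0.002,"dy":0.008,"dz":0.015,"yaw":0},{"dx":0.003,"dy":0.012,"dz":0.009,"yaw":0},{"dx":0.003,"dy":0.012,"dz":0.009,"yaw":0},{"dx":0.003,"dy":0.012,"dz":0.009,"yaw":0},{"dx":0.003,"dy":0.012,"dz":0.008,"yaw":0},{"dx":0,"dy":0,"dz":0.015,"yaw":0},{"dx":0,"dy":0,"dz":0,"yaw":0}]'
python3 - <<'E'
from h import *
t=snap('top','t2');s=snap('side','s2')
A=[cv2.resize(x,None,fx=4,fy=4,interpolation=cv2.INTER_CUBIC)[:,:,::-1] for x in(t[220:320,400:498],s[110:230,300:398])]
A[0]=np.pad(A[0],((0,80),(0,0),(0,0)))
cv2.imwrite('pics/c2.png',np.hstack(A))
E
```

```text
time_s: 4.7
ee_pos: [501.3, -317.5, 120.8]
ee_rot: [179.8, 0.1, 76.6]
force: [0.4, -0.2, -0.9]
gripper_width: 27.9
gripper_force: 8.0
```

View pics/c2.png

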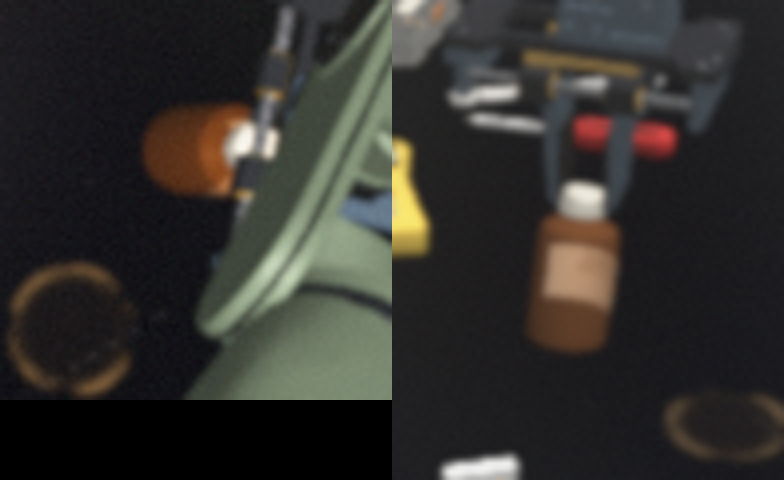

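The bottle hangs nearly vertical from the fingertips: the cap and base offset in the top view matches parallax alone. I'll set it down on the worktop to square it up.

```bash
python3 -m crank '[{"dx":0,"dy":0,"dz":-0.006,"yaw":0},{"dx":0,"dy":0,"dz":-0.006,"yaw":0},{"dx":0,"dy":0,"dz":-0.004,"yaw":0},{"dx":0,"dy":0,"dz":-0.003,"yaw":0},{"dx":0,"dy":0,"dz":0,"yaw":0},{"dx":0,"dy":0,"dz":0,"yaw":0}]'
```

```text
time_s: 5.55
ee_pos: [500.8, -317.2, 105.0]
ee_rot: [179.9, 0.0, 76.6]
force: [0.3, 0.4, 4.2]
gripper_width: 28.2
gripper_force: 8.0
```

```bash
python3 -m crank '[{"dx":0,"dy":0,"dz":-0.001,"yaw":0},{"dx":0,"dy":0,"dz":0,"yaw":0}]'; python3 -m crank '[{"dx":0,"dy":0,"dz":0,"yaw":0},{"dx":0,"dy":0,"dz":0,"yaw":0},{"dx":0,"dy":0,"dz":0,"yaw":0},{"dx":0,"dy":0,"dz":0.02,"yaw":0},{"dx":0,"dy":-0.01,"dz":0.06,"yaw":0},{"dx":0,"dy":-0.05,"dz":0.06,"yaw":0},{"dx":0,"dy":-0.05,"dz":0,"yaw":0},{"dx":0,"dy":0,"dz":0,"yaw":0}]' 1
python3 - <<'E'
from h import *
t=snap('top','t3');s=snap('side','s3')
A=[cv2.resize(x,None,fx=4,fy=4,interpolation=cv2.INTER_CUBIC)[:,:,::-1] for x in(t[220:320,400:498],s[130:230,300:398])]
cv2.imwrite('pics/c3.png',np.hstack(A))
E
```

```text
time_s: 5.8
ee_pos: [501.1, -317.4, 104.8]
ee_rot: [179.9, 0.1, 76.6]
force: [-0.9, -0.5, 8.0]
gripper_width: 28.4
gripper_force: 8.0
time_s: 6.8
ee_pos: [500.5, -407.5, 216.9]
ee_rot: [179.9, 0.1, 76.5]
force: [-0.6, 0.9, -0.6]
gripper_width: 91.2
gripper_force: 0.0
```

View pics/c3.png

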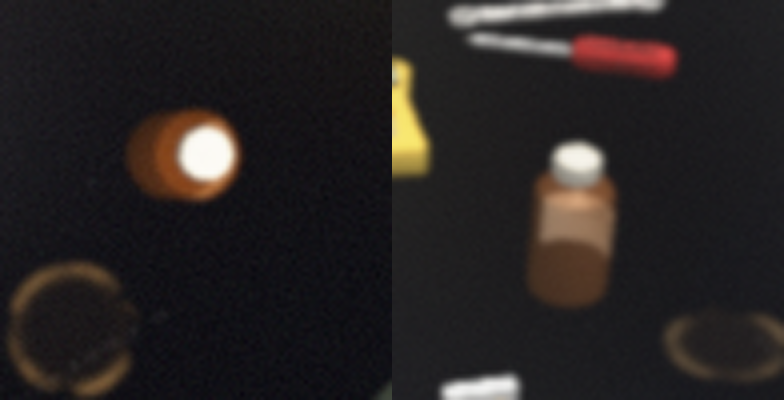

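The bottle now stands upright on the worktop, with its cap at top-crop (207,153). Next I'll get its position from the cap in both views.

Run:
```python
from h import *
t=cv2.imread('pics/t3.png');h=cv2.cvtColor(t,cv2.COLOR_BGR2HSV)
m=np.argwhere((h[220:320,400:498,1]<70)&(h[220:320,400:498,2]>130))
c=m.mean(0)[::-1]+[400,220];print(c,len(m),onz('top',*c,105))
s=cv2.imread('pics/s3.png');h=cv2.cvtColor(s,cv2.COLOR_BGR2HSV)
m=np.argwhere((h[160:182,425-90:360,1]<70)&(h[160:182,335:360,2]>110))[:,::-1]+[335,160]
print(m.min(0),m.max(0),m.mean(0),onz('side',*m.mean(0),100))
print(telemetry.state()['qpos'])
```

```text
[450.97916667 257.95833333] 144 [ 501.67013964 -278.70249736  105.        ]
[340 166] [352 176] [345.81512605 170.75630252] [ 505.2232709  -275.14482749  100.        ]
[-4.00157077e+01  2.47670453e+01  8.05149257e+01  3.30829785e-02
  7.47475630e+01 -2.66123033e+01]
```

Run:
```python
from h import *
for z,q in((0,(503,-278)),(75,(503,-278)),(105,(503,-278))):
    for n,o in(('top',(400,220)),('side',(300,130))):
        r=[proj(n,(q[0]+27*np.cos(a),q[1]+27*np.sin(a),z)) for a in np.linspace(0,6.28,40)]
        c=(np.array(r)-o)*4+[0 if n=='top' else 392,0];print(z,n,c.min(0).round(),c.max(0).round())
```

```text
0 top [122. 123.] [207. 208.]
0 side [535. 266.] [614. 310.]
75 top [146. 110.] [236. 199.]
75 side [537. 173.] [618. 215.]
105 top [157. 104.] [248. 195.]
105 side [538. 134.] [620. 175.]
```

```bash
python3 -m crank '[{"dx":0.001,"dy":0.02,"dz":0,"yaw":-1},{"dx":0.001,"dy":0.02,"dz":0,"yaw":-1},{"dx":0.001,"dy":0.02,"dz":0,"yaw":-1},{"dx":0.001,"dy":0.02,"dz":0,"yaw":-1},{"dx":0.001,"dy":0.02,"dz":0,"yaw":-1},{"dx":0,"dy":0.02,"dz":0,"yaw":-1},{"dx":0,"dy":0.02,"dz":0,"yaw":-1},{"dx":0,"dy":0.02,"dz":0,"yaw":-1},{"dx":0,"dy":0,"dz":0,"yaw":-1},{"dx":0,"dy":0,"dz":0,"yaw":-1}]'
python3 -m crank '[{"dx":0,"dy":0,"dz":-0.02,"yaw":-1},{"dx":0,"dy":0,"dz":-0.02,"yaw":-0.72},{"dx":0,"dy":0,"dz":0,"yaw":0}]'
```

```text
time_s: 8.15
ee_pos: [504.2, -275.2, 215.7]
ee_rot: [-179.9, 0.0, 26.6]
force: [-0.1, 0.6, 0.3]
gripper_width: 91.3
gripper_force: 0.0
time_s: 8.52
ee_pos: [503.5, -275.3, 182.5]
ee_rot: [-179.8, 0.1, 18.1]
force: [0.7, 1.0, 0.1]
gripper_width: 91.2
gripper_force: 0.0
```

```bash
python3 -m crank '[{"dx":0.001,"dy":-0.005,"dz":-0.02,"yaw":0},{"dx":0,"dy":0,"dz":-0.035,"yaw":0},{"dx":0,"dy":0,"dz":-0.035,"yaw":0},{"dx":0,"dy":0,"dz":-0.035,"yaw":0},{"dx":0,"dy":0,"dz":-0.02,"yaw":0},{"dx":0,"dy":0,"dz":0,"yaw":0}]'
python3 -m crank '[{"dx":0,"dy":0,"dz":0,"yaw":0},{"dx":0,"dy":0,"dz":0,"yaw":0},{"dx":0,"dy":0,"dz":0,"yaw":0},{"dx":0,"dy":0,"dz":0,"yaw":0},{"dx":0,"dy":0,"dz":0,"yaw":0},{"dx":0,"dy":0,"dz":0,"yaw":0},{"dx":0,"dy":0,"dz":0,"yaw":0}]' 0.45 25
```

```text
time_s: 9.28
ee_pos: [504.8, -280.6, 66.5]
ee_rot: [-179.9, 0.1, 18.0]
force: [0.0, -0.1, 0.1]
gripper_width: 91.5
gripper_force: 0.0
time_s: 10.15
ee_pos: [505.5, -280.9, 67.9]
ee_rot: [180.0, -0.0, 18.0]
force: [-0.4, 1.4, 4.5]
gripper_width: 52.1
gripper_force: 25.0
```

The grip on the body is good at 52 mm wide. Now I'll lift and carry it over the holder, on the stop side and above everything.

```bash
python3 -m crank '[{"dx":0,"dy":0,"dz":0.02,"yaw":0},{"dx":0,"dy":0,"dz":0.04,"yaw":0},{"dx":0,"dy":0.02,"dz":0.04,"yaw":0},{"dx":0.005,"dy":0.05,"dz":0.04,"yaw":0},{"dx":0.006,"dy":0.06,"dz":0,"yaw":0},{"dx":0.006,"dy":0.06,"dz":0,"yaw":0},{"dx":0.006,"dy":0.06,"dz":0,"yaw":0},{"dx":0.006,"dy":0.05,"dz":0,"yaw":0},{"dx":0,"dy":0.03,"dz":0,"yaw":0},{"dx":0,"dy":0.02,"dz":0,"yaw":0}]'
python3 -m crank '[{"dx":0,"dy":0,"dz":0,"yaw":0},{"dx":0,"dy":0,"dz":0,"yaw":0}]'
python3 - <<'E'
from h import *
t=snap('top','t4');s=snap('side','s4')
A=[cv2.resize(x,None,fx=4,fy=4,interpolation=cv2.INTER_CUBIC)[:,:,::-1] for x in(t[190:290,300:398],s[150:290,290:390])]
A[0]=np.pad(A[0],((0,160),(0,0),(0,0)))
cv2.imwrite('pics/c4.png',np.hstack(A))
E
```

```text
time_s: 11.4
ee_pos: [528.5, 0.0, 180.0]
ee_rot: [180.0, -0.0, 18.1]
force: [0.4, 0.4, -1.6]
gripper_width: 52.7
gripper_force: 25.0
time_s: 11.65
ee_pos: [528.5, -1.8, 179.7]
ee_rot: [180.0, 0.0, 18.0]
force: [0.1, -1.2, -2.3]
gripper_width: 51.9
gripper_force: 25.0
```

View pics/c4.png

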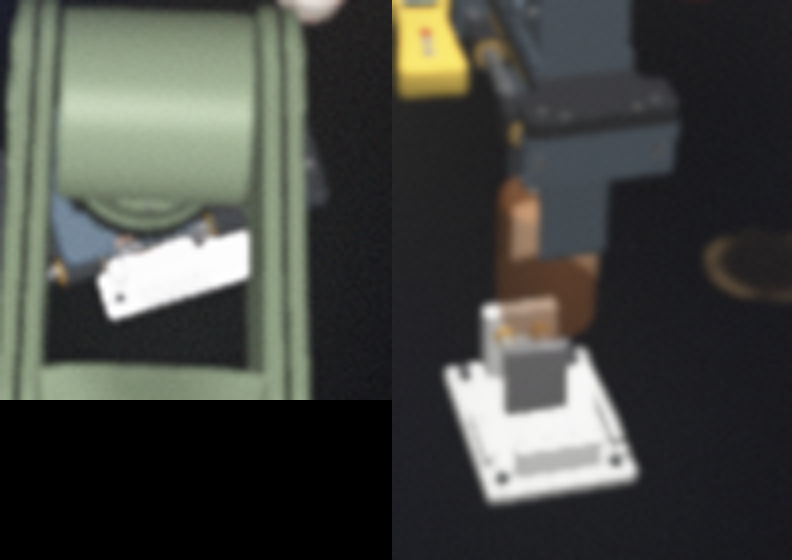

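Run:
```python
from h import *
for q in((528.5,-1.8,112),(528.5,-1.8,187)):
    c=np.array([proj('side',(q[0]+27*np.cos(a),q[1]+27*np.sin(a),q[2])) for a in np.linspace(0,6.28,60)])
    c=(c-[290,150])*4+[392,0];print(c.min(0).round(),c.max(0).round())
t=cv2.imread('pics/s4.png')[150:290,290:390]
for r in(55,60,70,75,80): print(r, [tuple(x) for x in t[r,22:58,::-1][::1,[0,2]].tolist()][:6], (t[r,:,2].astype(int)-t[r,:,0]>20).nonzero()[0][[0,-1]])
```

```text
[503. 284.] [600. 341.]
[503. 172.] [604. 228.]
55 [(32, 32), (32, 34), (33, 33), (39, 34), (53, 34), (66, 36)] [27 36]
60 [(33, 34), (33, 35), (33, 34), (40, 33), (54, 36), (66, 38)] [27 36]
70 [(31, 34), (33, 35), (35, 36), (43, 35), (57, 36), (68, 38)] [26 85]
75 [(51, 52), (77, 78), (95, 95), (108, 103), (113, 97), (113, 87)] [27 50]
80 [(95, 95), (142, 141), (173, 171), (183, 180), (179, 169), (169, 145)] [27 49]
```

The bottle's outline matches the prediction to about 1 mm, with the base row at 341 and centre column at about 550. Next: lower to 10 mm above the stop, then press the keeper back.

```bash
python3 -m crank '[{"dx":0,"dy":0,"dz":-0.02,"yaw":0},{"dx":0,"dy":0,"dz":-0.02,"yaw":0},{"dx":0,"dy":0,"dz":-0.02,"yaw":0},{"dx":0,"dy":0,"dz":-0.02,"yaw":0},{"dx":0,"dy":0,"dz":-0.01,"yaw":0},{"dx":0,"dy":0,"dz":0,"yaw":0},{"dx":0,"dy":0,"dz":0,"yaw":0}]'
python3 -m crank '[{"dx":0.0017,"dy":-0.0052,"dz":0,"yaw":0},{"dx":0.0017,"dy":-0.0052,"dz":0,"yaw":0},{"dx":0.0017,"dy":-0.0052,"dz":0,"yaw":0},{"dx":0,"dy":0,"dz":0,"yaw":0},{"dx":0,"dy":0,"dz":0,"yaw":0}]'
python3 -m crank '[{"dx":0.0012,"dy":-0.0036,"dz":0,"yaw":0},{"dx":0.0012,"dy":-0.0036,"dz":0,"yaw":0},{"dx":0.0012,"dy":-0.0036,"dz":0,"yaw":0},{"dx":0.0012,"dy":-0.0036,"dz":0,"yaw":0},{"dx":0,"dy":0,"dz":0,"yaw":0},{"dx":0,"dy":0,"dz":0,"yaw":0},{"dx":0,"dy":0,"dz":0,"yaw":0}]' - 35
```

```text
time_s: 12.62
ee_pos: [529.1, -1.1, 108.2]
ee_rot: [180.0, -0.1, 18.0]
force: [0.1, 0.6, -0.8]
gripper_width: 51.9
gripper_force: 25.0
time_s: 13.25
ee_pos: [532.6, -13.2, 107.7]
ee_rot: [-180.0, -0.0, 18.0]
force: [-0.8, 3.2, 0.1]
gripper_width: 52.1
gripper_force: 24.9
time_s: 14.12
ee_pos: [536.5, -25.0, 107.6]
ee_rot: [180.0, -0.0, 18.0]
force: [-1.3, 4.2, 0.5]
gripper_width: 52.2
gripper_force: 34.9
```

```bash
python3 -m crank '[{"dx":0.0008,"dy":-0.0024,"dz":0,"yaw":0},{"dx":0.0008,"dy":-0.0024,"dz":0,"yaw":0},{"dx":0,"dy":0,"dz":0,"yaw":0},{"dx":0,"dy":0,"dz":0,"yaw":0}]'
python3 - <<'E'
from h import *
t=snap('side','s5');cv2.imwrite('pics/c5.png',cv2.resize(t[160:290,290:390],None,fx=4.6,fy=4.6,interpolation=cv2.INTER_CUBIC)[:,:,::-1])
E
```

```text
time_s: 14.62
ee_pos: [537.7, -28.7, 107.6]
ee_rot: [180.0, 0.0, 18.0]
force: [-1.0, 5.2, 0.5]
gripper_width: 52.3
gripper_force: 34.9
```

View pics/c5.png

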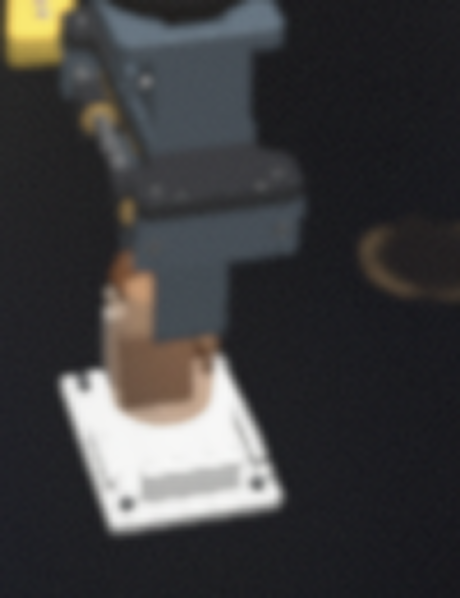

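The bottle stands in front of the keeper, seen through the amber at about (155,370), with the stop clear at (190,480). Lowering in steps.

```bash
python3 -m crank '[{"dx":0,"dy":0,"dz":-0.005,"yaw":0},{"dx":0,"dy":0,"dz":-0.005,"yaw":0},{"dx":0,"dy":0,"dz":-0.005,"yaw":0},{"dx":0,"dy":0,"dz":0,"yaw":0},{"dx":0,"dy":0,"dz":0,"yaw":0}]'
python3 -m crank '[{"dx":0,"dy":0,"dz":-0.005,"yaw":0},{"dx":0,"dy":0,"dz":-0.005,"yaw":0},{"dx":0,"dy":0,"dz":-0.005,"yaw":0},{"dx":0,"dy":0,"dz":-0.005,"yaw":0},{"dx":0,"dy":0,"dz":0,"yaw":0},{"dx":0,"dy":0,"dz":0,"yaw":0}]'
```

```text
time_s: 15.3
ee_pos: [537.1, -28.7, 94.8]
ee_rot: [-180.0, 0.1, 18.0]
force: [-0.9, 3.7, -4.5]
gripper_width: 51.9
gripper_force: 34.8
time_s: 16.05
ee_pos: [537.4, -28.7, 79.1]
ee_rot: [-180.0, 0.0, 18.0]
force: [-1.7, 3.7, -3.7]
gripper_width: 51.9
gripper_force: 34.9
```

```bash
python3 -m crank '[{"dx":0,"dy":0,"dz":-0.0015,"yaw":0},{"dx":0,"dy":0,"dz":-0.0015,"yaw":0},{"dx":0,"dy":0,"dz":0,"yaw":0},{"dx":0,"dy":0,"dz":0,"yaw":0}]'
python3 -m crank '[{"dx":0,"dy":0,"dz":-0.001,"yaw":0},{"dx":0,"dy":0,"dz":0,"yaw":0},{"dx":0,"dy":0,"dz":0,"yaw":0}]'
python3 -m crank '[{"dx":0,"dy":0,"dz":-0.001,"yaw":0},{"dx":0,"dy":0,"dz":0,"yaw":0},{"dx":0,"dy":0,"dz":0,"yaw":0}]'
```

```text
time_s: 16.55
ee_pos: [537.8, -28.8, 77.3]
ee_rot: [180.0, -0.0, 18.0]
force: [-1.4, 3.7, 2.1]
gripper_width: 52.3
gripper_force: 34.9
time_s: 16.92
ee_pos: [537.8, -28.8, 76.4]
ee_rot: [180.0, -0.0, 18.0]
force: [-1.3, 4.8, 1.6]
gripper_width: 52.1
gripper_force: 34.9
time_s: 17.3
ee_pos: [537.9, -28.7, 75.9]
ee_rot: [180.0, -0.0, 18.0]
force: [-1.9, 4.7, 4.0]
gripper_width: 51.9
gripper_force: 34.9
```

```bash
python3 -m crank '[{"dx":0,"dy":0,"dz":-0.001,"yaw":0},{"dx":0,"dy":0,"dz":0,"yaw":0},{"dx":0,"dy":0,"dz":0,"yaw":0}]'
python3 -m crank '[{"dx":0,"dy":0,"dz":-0.0007,"yaw":0},{"dx":0,"dy":0,"dz":0,"yaw":0},{"dx":0,"dy":0,"dz":0,"yaw":0}]'
```

```text
time_s: 17.68
ee_pos: [538.1, -28.7, 75.9]
ee_rot: [180.0, -0.1, 18.0]
force: [-2.7, 5.4, 8.8]
gripper_width: 52.2
gripper_force: 35.0
time_s: 18.05
ee_pos: [538.3, -28.6, 75.8]
ee_rot: [180.0, -0.1, 18.0]
force: [-3.4, 6.1, 11.2]
gripper_width: 52.4
gripper_force: 35.0
```

It's on the floor: z has stalled at 75.8 while the force rises to 11 N. Now I'll ease the bottle back against the front stop.

```bash
python3 -m crank '[{"dx":-0.0004,"dy":0.0012,"dz":0.0006,"yaw":0},{"dx":-0.0004,"dy":0.0012,"dz":0,"yaw":0},{"dx":-0.0004,"dy":0.0012,"dz":0,"yaw":0},{"dx":0,"dy":0,"dz":0,"yaw":0},{"dx":0,"dy":0,"dz":0,"yaw":0}]'
python3 -m crank '[{"dx":-0.0004,"dy":0.0012,"dz":0,"yaw":0},{"dx":0,"dy":0,"dz":0,"yaw":0},{"dx":0,"dy":0,"dz":0,"yaw":0}]'
```

```text
time_s: 18.68
ee_pos: [537.9, -27.6, 75.8]
ee_rot: [179.8, -0.1, 18.1]
force: [-1.4, -1.0, 6.8]
gripper_width: 51.7
gripper_force: 35.1
time_s: 19.05
ee_pos: [537.6, -26.8, 75.8]
ee_rot: [179.7, -0.1, 18.1]
force: [-1.0, 0.0, 6.0]
gripper_width: 52.0
gripper_force: 35.1
```

```bash
python3 -m crank '[{"dx":0,"dy":0,"dz":0.0008,"yaw":0},{"dx":0,"dy":0,"dz":0,"yaw":0},{"dx":0,"dy":0,"dz":0,"yaw":0}]'
python3 -m crank '[{"dx":-0.0003,"dy":0.0009,"dz":0,"yaw":0},{"dx":0,"dy":0,"dz":0,"yaw":0},{"dx":0,"dy":0,"dz":0,"yaw":0}]'
```

```text
time_s: 19.42
ee_pos: [537.1, -25.7, 75.8]
ee_rot: [179.9, -0.1, 18.1]
force: [-1.9, -0.5, 5.1]
gripper_width: 52.2
gripper_force: 35.1
time_s: 19.8
ee_pos: [536.9, -24.9, 75.8]
ee_rot: [179.9, -0.1, 18.1]
force: [-1.8, 0.4, 5.0]
gripper_width: 52.0
gripper_force: 35.1
```

```bash
python3 -m crank '[{"dx":-0.0003,"dy":0.0009,"dz":0,"yaw":0},{"dx":0,"dy":0,"dz":0,"yaw":0},{"dx":0,"dy":0,"dz":0,"yaw":0}]'
python3 -m crank '[{"dx":-0.0003,"dy":0.0009,"dz":0,"yaw":0},{"dx":0,"dy":0,"dz":0,"yaw":0},{"dx":0,"dy":0,"dz":0,"yaw":0}]'
```

```text
time_s: 20.18
ee_pos: [536.6, -24.2, 75.8]
ee_rot: [179.9, -0.1, 18.1]
force: [-1.0, -0.5, 5.2]
gripper_width: 51.8
gripper_force: 35.1
time_s: 20.55
ee_pos: [536.4, -23.5, 75.8]
ee_rot: [179.9, -0.1, 18.1]
force: [-1.1, -0.7, 6.4]
gripper_width: 51.6
gripper_force: 35.1
```

```bash
python3 -m crank '[{"dx":-0.0003,"dy":0.0009,"dz":0,"yaw":0},{"dx":0,"dy":0,"dz":0,"yaw":0},{"dx":0,"dy":0,"dz":0,"yaw":0}]'
python3 -m crank '[{"dx":-0.0003,"dy":0.0009,"dz":0,"yaw":0},{"dx":0,"dy":0,"dz":0,"yaw":0},{"dx":0,"dy":0,"dz":0,"yaw":0}]'
```

```text
time_s: 20.92
ee_pos: [536.2, -22.8, 75.8]
ee_rot: [179.9, -0.1, 18.1]
force: [-1.6, -0.4, 4.9]
gripper_width: 52.1
gripper_force: 35.1
time_s: 21.3
ee_pos: [536.0, -22.1, 75.8]
ee_rot: [179.9, -0.1, 18.1]
force: [-1.4, 0.2, 4.9]
gripper_width: 51.9
gripper_force: 35.1
```

```bash
python3 -m crank '[{"dx":-0.0005,"dy":0.0014,"dz":0,"yaw":0},{"dx":0,"dy":0,"dz":0,"yaw":0},{"dx":0,"dy":0,"dz":0,"yaw":0}]'
python3 -m crank '[{"dx":-0.0004,"dy":0.0012,"dz":0,"yaw":0},{"dx":0,"dy":0,"dz":0,"yaw":0},{"dx":0,"dy":0,"dz":0,"yaw":0}]'
```

```text
time_s: 21.68
ee_pos: [535.6, -21.0, 75.8]
ee_rot: [179.9, -0.1, 18.1]
force: [-0.4, -0.6, 5.2]
gripper_width: 51.8
gripper_force: 35.1
time_s: 22.05
ee_pos: [535.3, -20.1, 75.8]
ee_rot: [179.9, -0.1, 18.1]
force: [-1.7, -0.2, 4.8]
gripper_width: 52.1
gripper_force: 35.1
```

```bash
python3 -m crank '[{"dx":-0.0004,"dy":0.0012,"dz":0,"yaw":0},{"dx":0,"dy":0,"dz":0,"yaw":0},{"dx":0,"dy":0,"dz":0,"yaw":0}]'
python3 -m crank '[{"dx":-0.0004,"dy":0.0012,"dz":0,"yaw":0},{"dx":0,"dy":0,"dz":0,"yaw":0},{"dx":0,"dy":0,"dz":0,"yaw":0}]'
python3 - <<'E'
from h import *
t=snap('side','s6');cv2.imwrite('pics/c6.png',cv2.resize(t[200:280,295:365],None,fx=7,fy=7,interpolation=cv2.INTER_CUBIC)[:,:,::-1])
E
```

```text
time_s: 22.42
ee_pos: [535.0, -19.1, 75.8]
ee_rot: [179.9, -0.1, 18.1]
force: [-0.9, -1.7, 4.9]
gripper_width: 51.8
gripper_force: 35.1
time_s: 22.8
ee_pos: [534.7, -18.2, 75.8]
ee_rot: [179.9, -0.1, 18.1]
force: [-0.9, -0.9, 6.5]
gripper_width: 52.1
gripper_force: 35.1
```

View pics/c6.png

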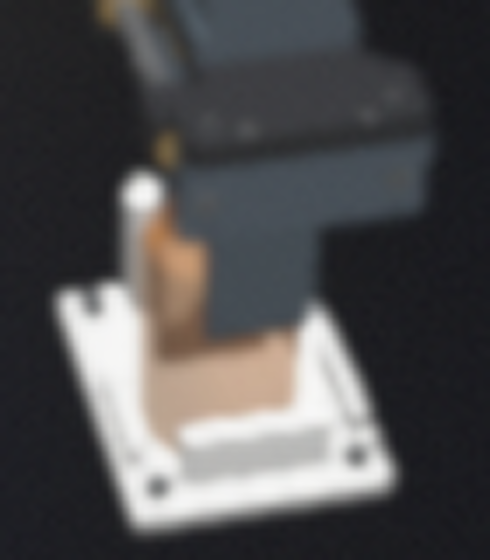

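Bottle inside the bay, on the floor behind the stop; stop top's inner edge is about (252,423) and its outer edge about (256,438). I'll convert those to distances.

Run:
```python
from h import *
S=lambda x,y:((x+.5)/7-.5+295,(y+.5)/7-.5+200)
ux=np.array([.309,-.951]);H=np.array([536.2,-24.9])
for nm,p,z in[('outer top',(256,439),30),('inner top',(252,423),30),('outer bot',(256,470),8)]:
    q=onz('side',*S(*p),z);print(nm,q.round(1),((q[:2]-H)@ux).round(1))
im=cv2.imread('pics/s6.png')
for u in(325,331,337):print(u,im[252:275,u].mean(1).round().tolist())
q=np.array([534.7,-18.2]);print('bottle own x',(q-H)@ux)
for a in('-35,30','-27,30','-35,8'):
    x,z=map(float,a.split(','));print(a,[proj('side',[*(H+ux*(x+s)),z]).round(1).tolist() for s in(-8,-4,0)])
```

```text
outer top [523.6  18.6  30. ] -45.3
inner top [525.5  10.6  30. ] -37.0
outer bot [524.1   8.4   8. ] -35.4
325 [170.0, 172.0, 172.0, 172.0, 171.0, 170.0, 174.0, 197.0, 229.0, 239.0, 231.0, 207.0, 189.0, 184.0, 183.0, 186.0, 205.0, 230.0, 241.0, 240.0, 219.0, 169.0, 113.0]
331 [176.0, 176.0, 176.0, 175.0, 175.0, 176.0, 195.0, 225.0, 238.0, 233.0, 213.0, 191.0, 185.0, 184.0, 187.0, 204.0, 230.0, 242.0, 241.0, 220.0, 170.0, 112.0, 61.0]
337 [216.0, 218.0, 218.0, 219.0, 223.0, 228.0, 237.0, 242.0, 236.0, 216.0, 193.0, 184.0, 183.0, 186.0, 203.0, 230.0, 243.0, 242.0, 222.0, 174.0, 115.0, 63.0, 35.0]
bottle own x -6.8351999999999995
-35,30 [[331.5, 261.6], [331.1, 260.5], [330.7, 259.4]]
-27,30 [[330.7, 259.4], [330.3, 258.3], [329.8, 257.3]]
-35,8 [[331.4, 268.9], [331.0, 267.8], [330.6, 266.7]]
```

Stop contact is estimated 3–8 mm further than I first assumed. I'll keep easing back, watching the force for contact.

```bash
python3 -m crank '[{"dx":-0.0004,"dy":0.0012,"dz":0,"yaw":0},{"dx":0,"dy":0,"dz":0,"yaw":0},{"dx":0,"dy":0,"dz":0,"yaw":0}]'
python3 -m crank '[{"dx":-0.0004,"dy":0.0012,"dz":0,"yaw":0},{"dx":0,"dy":0,"dz":0,"yaw":0},{"dx":0,"dy":0,"dz":0,"yaw":0}]'
```

```text
time_s: 23.22
ee_pos: [534.4, -17.5, 75.8]
ee_rot: [179.8, -0.1, 18.1]
force: [-0.5, -3.4, 5.3]
gripper_width: 51.9
gripper_force: 35.1
time_s: 23.6
ee_pos: [534.5, -17.3, 75.8]
ee_rot: [179.8, -0.1, 18.1]
force: [0.6, -6.3, 4.4]
gripper_width: 52.2
gripper_force: 35.1
```

Stop contact is confirmed: the force is building to -6 N and the motion has stalled. I'll ease the pressure, release, and withdraw straight up.

```bash
python3 -m crank '[{"dx":0.0002,"dy":-0.0006,"dz":0.0005,"yaw":0},{"dx":0,"dy":0,"dz":0,"yaw":0}]' - 10
python3 -m crank '[{"dx":0,"dy":0,"dz":0,"yaw":0},{"dx":0,"dy":0,"dz":0,"yaw":0},{"dx":0,"dy":0,"dz":0,"yaw":0},{"dx":0,"dy":0,"dz":0,"yaw":0},{"dx":0,"dy":0,"dz":0,"yaw":0},{"dx":0,"dy":0,"dz":0,"yaw":0}]' 1
python3 -m crank '[{"dx":0,"dy":0,"dz":0.02,"yaw":0},{"dx":0,"dy":0,"dz":0.04,"yaw":0},{"dx":0,"dy":0,"dz":0.05,"yaw":0},{"dx":0,"dy":0,"dz":0.05,"yaw":0},{"dx":0,"dy":-0.07,"dz":0.02,"yaw":0},{"dx":0,"dy":-0.07,"dz":0,"yaw":0},{"dx":0,"dy":-0.07,"dz":0,"yaw":0},{"dx":0,"dy":-0.07,"dz":0,"yaw":0},{"dx":0,"dy":0,"dz":0,"yaw":0},{"dx":0,"dy":0,"dz":0,"yaw":0}]'
python3 - <<'E'
from h import *
t=snap('top','t7');s=snap('side','s7')
A=[cv2.resize(x,None,fx=4,fy=4,interpolation=cv2.INTER_CUBIC)[:,:,::-1] for x in(t[170:290,300:398],s[170:290,290:390])]
cv2.imwrite('pics/c7.png',np.hstack(A))
E
```

```text
time_s: 23.85
ee_pos: [534.4, -17.3, 75.8]
ee_rot: [179.8, -0.1, 18.1]
force: [0.5, -5.5, 2.1]
gripper_width: 52.5
gripper_force: 10.1
time_s: 24.6
ee_pos: [533.4, -15.9, 75.7]
ee_rot: [180.0, -0.0, 18.0]
force: [0.2, -0.2, -0.1]
gripper_width: 91.3
gripper_force: 0.0
time_s: 25.85
ee_pos: [533.1, -239.5, 219.4]
ee_rot: [-179.9, 0.0, 18.0]
force: [-0.1, 0.3, -0.2]
gripper_width: 91.1
gripper_force: 0.0
```

View pics/c7.png

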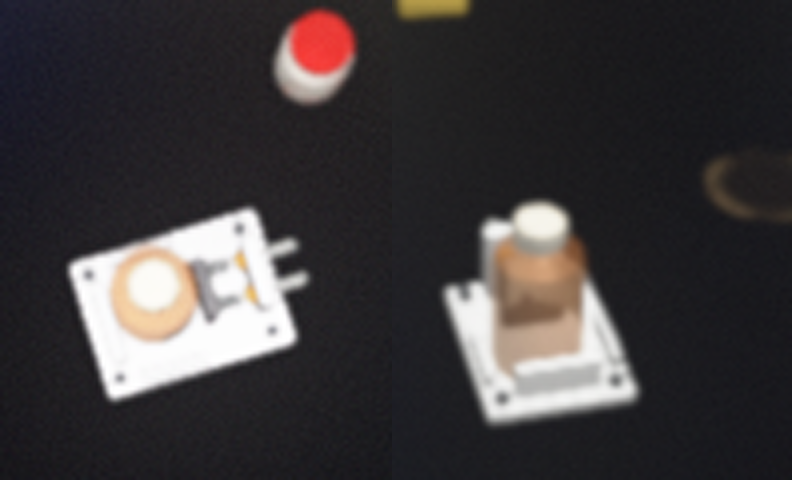

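The bottle stands upright in the holder with the keeper against it and the rods pushed further out; the jar hasn't moved. A last numerical check of where the cap is:

Run:
```python
from h import *
# cap centre in top crop ~ (155,286), px=/4+offset
u,v=155/4+300,286/4+170;print('cap top',onz('top',u,v,113).round(1))
u,v=(540-392)/4+290,215/4+170;print('cap side',onz('side',u,v,113).round(1))
for n,o,sh in(('top',(300,170),0),('side',(290,170),392)):
  for z in(8,83):
    c=np.array([proj(n,(534+27*np.cos(a),-17.3+27*np.sin(a),z)) for a in np.linspace(0,6.28,60)])
    c=(c-o)*4+[sh,0];print(n,z,c.min(0).round(),c.max(0).round())
a=cv2.imread('pics/top0.png').astype(int);b=cv2.imread('pics/t7.png').astype(int);d=abs(a-b).max(2)
for nm,r in(('jar',(165,200,365,395)),('pot',(225,252,204,232)),('mouse',(265,325,180,215))):print(nm,(d[r[0]:r[1],r[2]:r[3]]>50).sum())
```

```text
cap top [535.8 -14.1 113. ]
cap side [536.2 -16.2 113. ]
top 8 [112. 267.] [197. 352.]
top 83 [114. 251.] [204. 340.]
side 8 [497. 329.] [588. 387.]
side 83 [496. 229.] [591. 286.]
jar 0
pot 0
mouse 0
```

Run:
```python
from h import *
# rod ends: brightness integral right of plate, along each rod -> length change in px
f=lambda n:cv2.imread(f'pics/{n}.png').astype(float).mean(2)
a,b=f('top0'),f('t7');d=b-a
m=d[225:250,362:382]; print(m.round().astype(int))
```

```text
[[  1   1   2   2  -3   1   1  -4  -1  -3   1  -2   0  -3  -3   0   0  -2
    2   3]
 [  2   2   1   3   2  -1  -1  -1  -2  -1   1  -4  -3  -1  -2   0  -1  -3
   -2   1]
 [  1   1   1   5  -3   1   0  -5  -7  -1  -3   0  -1   0  -3   0  -2  -4
    2  -1]
 [  1   1   3   1  -1   1  -2   1   1   7   8   3   0   0   1   0  -2  -1
    1   3]
 [  2   2   2   1   1  -4  -4   3  25  49  60  43  14  -2  -1   2   2  -3
    2  -2]
 [  1   1   2   4   4   4   2  13  54 109 130  98  45  10   3  -2   2  -1
   -3  -3]
 [  1   1   1   2   4   3   5  16  50 110 146 122  60  12  -1   0  -4  -2
    0   2]
 [  1   1   1   2   4   2   3   7  29  69 100  87  40   6   3  -5   2  -4
   -4  -6]
 [  1   1   1   2   1   1   2   2  12  28  36  31  10   1  -1   1   1   2
    0   0]
 [  2   1   1   1   1   2   3   1   4   4   6   0  -1  -3  -3   0   0  -2
   -1  -2]
 [  2   1   1   2   0   2  -2   0  -2  -2  -2  -1  -1  -6   1  -1  -4   1
   -5  -2]
 [  1   1   0   1   2   3   4   0   0  -4   0  -2   2  -1   2  -2  -1  -3
    2  -1]
 [  3   1   1   1   1   2   2   0  -4  -3   1  11  28  40  26   3  -1  -1
    1 
[... 325 characters left out ...]
   3  -1
   -1  -3]
 [  4   4   1   1   1   1   2   5   4   3   4  18  30  21   4   2   0  -7
    4  -4]
 [  1   4   3   1   1   1   1   2   2  -2   0   1   1   2   0   0  -2   1
    1   1]
 [  3   3   2   1   1   1   1   3   5   1  -5  -1   1  -5   1  -2  -2  -6
   -2   2]
 [  3   2   2   2   1   2   2   1   3   3   0  -1   1  -3  -4  -1  -1   2
    2   1]
 [  1   3   3   5   3   1   1   2   2   6  -2   0  -4   0  -3   0  -2  -1
   -1  -4]
 [  1   2   3   3   4   2   1   0   2   3   0   1  -6  -2  -1   0  -1   0
   -1   1]
 [  0   1   1   2   2   1   0   1   1   6   4   2  -1  -1   0   2   0   5
    2   0]
 [  1   1   1   1   1   0   0   0   1   2   0  -1   1  -4  -3  -1  -1  -1
   -1   1]]
```

The rods moved out by about 3.4 px, or roughly 7–8 mm, so the keeper is clamped at its nominal travel. The jar, pot and mouse are unchanged. Handing in.

```bash
python3 -c "
from workcell import ticket
print(ticket.job_done())"
```

```text
the job is handed in; nothing more can be done
None
```

I handed the job in at about 26 s; no verdict came back. The last pictures show the bottle upright on the holder's floor, clamped with the keeper about 7–8 mm back, and the pot, jar and mouse unmoved.

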